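Find the tired vibration mount and push its tag down

TASK

Three vibration mounts are on test in the grey tester, and one has gone soft. Press the three round rubber pads down one after another from left to right (as the robot sees them), each until it clearly gives, to feel which is the softest; then push the white tag in front of that softest pad fully down and leave the other two tags up. It is all done by pressing: lift nothing, do not move the things lying around the tester, and finish clear of everything.

Things in the scene. Friction and masses are not known exactly. Their poses are not given: they have to be found in the camera images.
- tester: Fixed tester: base plate 112 x 216 x 8 mm, grey housing 92 x 204 mm, its top 38 mm above the desk. Origin: centre of the underside; x roughly away from the robot, y to the left along the row, z up. Three like stations at y = +70 (1), 0 (2), -70 mm (3), each a round pad at x = +26 and a white tag at x = -28 mm. Only the springs differ, drawn anew each time.
- pad_1 (a joint): Travel of the left pad (m): 0 up at rest, grows as it is pressed, 0.014 at its bottom stop; springs back when released. It starts to move at about 1 N; the three springs are about 0.2, 0.6 and 1.2 N per mm, in an unknown order.
- pad_1_top (a point): Centre of the top of the left pad (black rubber, 33 mm across, with a steel disc 22 mm across on top); 58 mm above the desk at rest; moves with the pad.
- tag_1 (a joint): Travel of the left tag (m): 0 up, grows as it is pushed down, 0.012 fully down. It slides with about 4 N of friction and stays where it is left, so a push cannot be undone. The tag of the softest station goes down all 12 mm; the tags of the two stiffer stations run on to a stop at about 6 mm.
- tag_1_top (a point): Centre of the top of the left tag (flat white plate 22 x 26 x 5 mm on a thin stem); 56 mm above the desk when up, 44 mm when fully down; moves with the tag.
- pad_2 (a joint): Travel of the middle pad (m): 0 up at rest, grows as it is pressed, 0.014 at its bottom stop; springs back when released. It starts to move at about 1 N; the three springs are about 0.2, 0.6 and 1.2 N per mm, in an unknown order.
- pad_2_top (a point): Centre of the top of the middle pad (black rubber, 33 mm across, with a steel disc 22 mm across on top); 58 mm above the desk at rest; moves with the pad.
- tag_2 (a joint): Travel of the middle tag (m): 0 up, grows as it is pushed down, 0.012 fully down. It slides with about 4 N of friction and stays where it is left, so a push cannot be undone. The tag of the softest station goes down all 12 mm; the tags of the two stiffer stations run on to a stop at about 6 mm.
- tag_2_top (a point): Centre of the top of the middle tag (flat white plate 22 x 26 x 5 mm on a thin stem); 56 mm above the desk when up, 44 mm when fully down; moves with the tag.
- pad_3 (a joint): Travel of the right pad (m): 0 up at rest, grows as it is pressed, 0.014 at its bottom stop; springs back when released. It starts to move at about 1 N; the three springs are about 0.2, 0.6 and 1.2 N per mm, in an unknown order.
- pad_3_top (a point): Centre of the top of the right pad (black rubber, 33 mm across, with a steel disc 22 mm across on top); 58 mm above the desk at rest; moves with the pad.
- tag_3 (a joint): Travel of the right tag (m): 0 up, grows as it is pushed down, 0.012 fully down. It slides with about 4 N of friction and stays where it is left, so a push cannot be undone. The tag of the softest station goes down all 12 mm; the tags of the two stiffer stations run on to a stop at about 6 mm.
- tag_3_top (a point): Centre of the top of the right tag (flat white plate 22 x 26 x 5 mm on a thin stem); 56 mm above the desk when up, 44 mm when fully down; moves with the tag.
- filter_cube_mid (a point): Middle of the loose black filter cube, 41 x 38 x 38 mm, a bystander on the robot's side of the tester.
- coverslip_box_1_mid (a point): Middle of the loose flat white box, 54 x 54 x 13 mm, a bystander on the robot's side of the tester.
- objective_can_2_mid (a point): Middle of the loose black upright can, 41 mm across, 75 mm high, a bystander to the left of the tester.

How it is judged:
By the outcome, as a careful person would: the job done as asked, in the order asked, and still so for the second after the job is handed in, with the robot touching nothing.
It also fails if it takes over 48 s, if anything falls off the work surface, if the arm or the gripper's body presses on something with over 40 N, if the wrist force passes 120 N, or if a joint passes its speed limit or range.

ROBOT

A 6-joint arm with a two-finger parallel gripper is mounted at the origin on the work surface; the furniture and walls round the work are solid. World frame = base frame: x ahead of the robot, y to its left, z up, the work surface at z = 0. Lengths are in mm, angles in rad, forces in N, time in s.
With the tool pointing down it reaches from about 300 to 775 mm from the base axis. Payload 14.6 kg.
Tool frame: the origin (TCP) lies at the very end of the fingers, on their centre line; the grasp point (between the pads) lies 19 mm behind it; z points along the fingers, y is the line along which they close (so a half turn about z gives the same grasp; the last joint's range is limited). The gripper opens to 94 mm and grips with 3 to 60 N. Pads are 16 mm wide; open, the fingers measure 119 mm over their backs; the gripper's body (75 mm by 177 mm) begins 78 mm behind the grasp point.
Start: joints at [1.057, 0.3, 1.521, -0, 1.321, -0.067], TCP at [237.641, 496, 205.446] pointing down, gripper open.
Joint ranges: [-3.03, 3.03], [-0.79, 2.21], [0.23, 2.52], [-1.04, 4.18], [0, 3.07], [-2.55, 2.55]. Speed limits (rad/s): [2.22, 2.22, 2.57, 3.14, 3.14, 3.14].

INTERFACE

Orientations are given as [roll, pitch, yaw] about the fixed x, y, z axes, in that order (R = Rz(yaw) Ry(pitch) Rx(roll)).
In Python, from cell import read_state, viewer, manip, models gives the robot as it stands.
- The arm moves only by the tool carry_out, never from a script. Its argument "deltas" is a list of rows, each an object with "dp": the shift along the tool's x, y, z in mm, a list of three; "roll": the turn about the tool's z in degrees; "gripper": the opening, from -1 (shut) to 1 (fully open), so that 0 is half open. In form: [{"dp": [tx, ty, tz], "roll": roll, "gripper": gripper}, ...]. A call has 1 to 12 rows; each row is the pose to reach, as a shift and turn from the pose commanded when the call began, along the tool's axes at that moment; what a row does not reach only later rows make up. A row lasts 1/12 s, in which the tool goes at most 41.7 mm and 7.16 degrees, less where a joint would pass 70% of its speed; a pose out of reach is approached as far as the arm can. A call with a gripper value outside its range is refused whole. The fingers move at their own pace and stop on an object; "newtons" is the grip in N (left out, the last holds). Time passes only in rows, so rows that repeat a pose let the fingers close. It gives the time, the measured TCP pose, the force, the opening and the grip force at its end, in the units of the state.
- read_state(): the state, without advancing time (a new reading comes with each control period).
- viewer.camera(name): name is "side" or "top"; returns the picture (400x640x3 uint8, red, green, blue); there is no depth.
- viewer.camera_params(name): a dict with "fovy" (degrees; the focal length in pixels is half the picture's height over the tangent of half this angle, whatever the lens; pixels are square), "cx", "cy" (the principal point, pixels), "eye" and "attitude" of the camera in the world. Camera axes: x right, y up, looking along -z (the intrinsics and any distortion apply to the point x, -y, -z); pixel columns grow to the right and rows downward; lengths in mm; the calibration is good to about 2 mm. A picture is of the moment at which its call begins. camera_params takes no time and is no camera call.
- manip.sign_off(): hands the job in; it is judged then, once.
Trained networks look in the newest picture that a camera, given by its name, has taken for a name from the list of things; names that differ only in an ending like _2 or _b are one class to them, and where a whole thing is asked for, a point or a joint stands for the part that bears it (a point fixed in the world has none). Each returns a list of dicts, best first, with "p" (0 to 1); they miss things now and then, are a little off and sometimes report something else, mostly with a low value. They report only what shows in the picture. A call takes as long as a camera call.
- models.cut_out(camera, label): "region" (400x640 bool, what is visible of it) and "box" ([left, top, right, bottom] in pixels, round what is visible of it).
The state is a dict: "clock": time; "joints": joint angles; "qd": joint speeds; "effort": joint torques, N m; "eef_pos": TCP position; "eef_rot": TCP orientation; "wrist_force": force on the tool from outside, world axes, zero at the start; "moment": the same for the moment, N m; "finger_gap": finger opening in mm; "finger_force": force on a finger pad.
Only numpy, scipy, OpenCV 4.12 (cv2) and the standard library are available. Lean on these libraries where they do the work, as an engineer would, in place of code of your own. Each camera call takes 0.05 s, during which the arm holds its last target. There are 200 camera calls.

## Working session

There is one attempt and no reset: what is moved stays moved. The work goes in short steps, Python scripts to look and compute and a tool call to move; the robot and the scene stay as the last step left them, time stands still between calls to the robot, and variables do not carry over. Pictures are saved under pics/ and viewed, at most 10 in all, crops included, and the job is handed in when it is done.

Besides the shell and the picture viewer there is one more tool, called after "Request:" in YAML: its name, and indented under it one key for each argument. carry_out: Moves the arm, as the interface text tells. Its arguments: {"type":"object","properties":{"deltas":{"type":"array"},"newtons":{"type":"number"}},"required":["deltas"]}

```bash
mkdir -p pics; python3 - <<'E'
from cell import read_state, viewer, manip, models
import cv2
s=read_state(); print({k:s[k] for k in('clock','eef_pos','eef_rot','wrist_force','finger_gap')})
for n in('top','side'):
    im=viewer.camera(n); cv2.imwrite(f'pics/{n}0.png',im[:,:,::-1]); print(n,viewer.camera_params(n))
    for l in('tag_1_top','pad_1_top','tester'):
        for r in models.cut_out(n,l)[:4]:
            m=cv2.moments(r['region'].astype('uint8'),True); print(l,round(r['p'],2),r['box'],m['m00'],round(m['m10']/max(m['m00'],1),1),round(m['m01']/max(m['m00'],1),1))
E
```

```text
{'clock': 0.0, 'eef_pos': array([237.497686  , 495.80258277, 204.91293018]), 'eef_rot': array([-3.14049882e+00, -9.58508243e-05,  2.69484241e+00]), 'wrist_force': array([-0.70593625,  0.37902522,  0.08500102]), 'finger_gap': 93.9043912840292}
top {'fovy': 47.28928392833973, 'cx': 316.8606538829099, 'cy': 200.24090215385993, 'eye': array([394.37684345, 358.73506597, 908.68269685]), 'attitude': array([ 0.04203441, -0.0062193 , -1.54376747])}
tag_1_top 0.54 [375.8, 191.6, 388.7, 200.7] 159.0 381.7 194.7
tag_1_top 0.47 [301.7, 201.4, 315.2, 207.3] 147.0 307.8 204.1
pad_1_top 0.72 [293.9, 167.5, 316.3, 184.6] 243.0 304.0 175.7
tester 0.73 [281.6, 149.6, 396.9, 222.9] 6133.0 341.2 186.7
side {'fovy': 42.19231425111225, 'cx': 320.48010758750524, 'cy': 206.12313295821804, 'eye': array([898.16086641, 744.06405138, 745.08952057]), 'attitude': array([0.75580115, 0.01307828, 2.2644777 ])}
tag_1_top 0.45 [331.0, 220.9, 341.8, 234.9] 122.0 335.9 227.1
pad_1_top 0.54 [236.2, 191.7, 359.3, 285.0] 5745.0 299.9 236.7
pad_1_top 0.51 [310.7, 238.6, 330.0, 257.8] 294.0 319.4 248.9
tester 0.95 [236.2, 195.0, 361.2, 286.6] 5861.0 300.1 236.7
tester 0.58 [276.9, 226.9, 299.8, 245.9] 303.0 285.4 233.9
```

```bash
python3 - <<'E'
import cv2
a=cv2.imread('pics/top0.png')[120:260,240:440]
cv2.imwrite('pics/top0c.png',cv2.resize(a,None,fx=4,fy=4,interpolation=cv2.INTER_CUBIC))
a=cv2.imread('pics/side0.png')[160:300,200:400]
cv2.imwrite('pics/side0c.png',cv2.resize(a,None,fx=4,fy=4,interpolation=cv2.INTER_CUBIC))
E
```

```text
(no output)
```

View pics/top0.png

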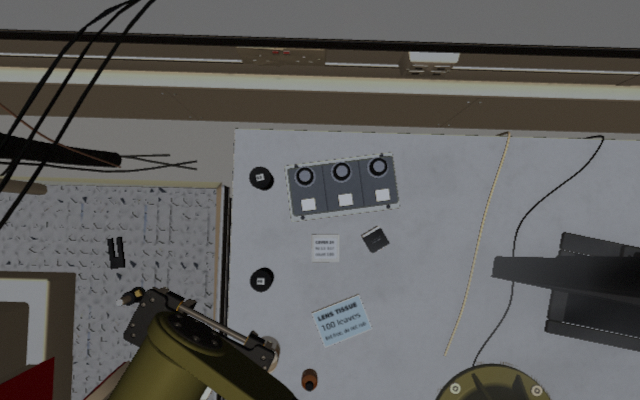

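View pics/top0c.png

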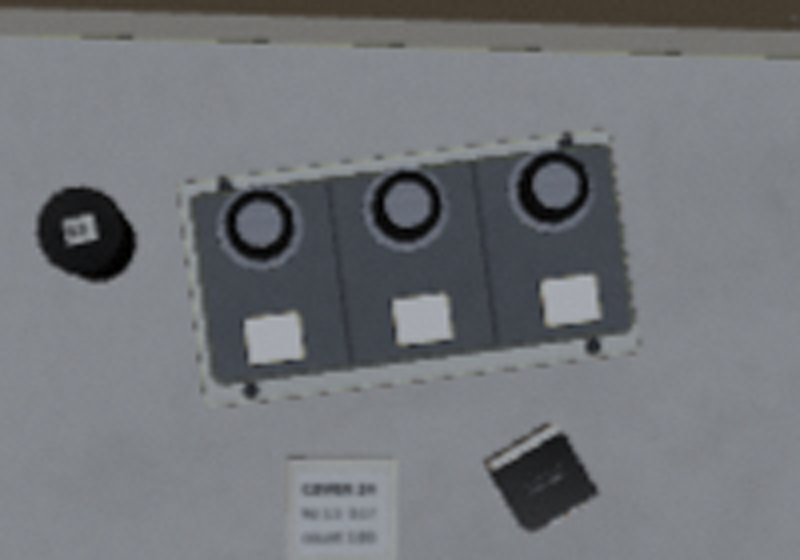

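View pics/side0c.png

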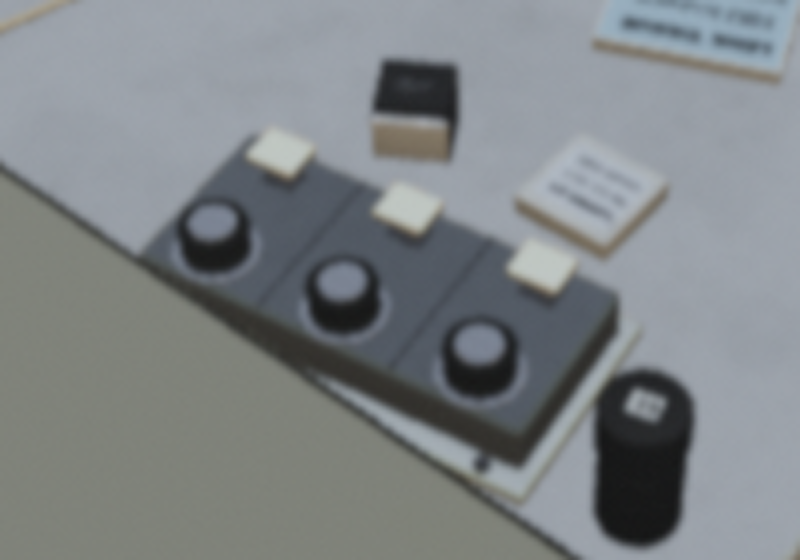

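The top view shows three pads at about (305,176), (341,171) and (379,167), with white tags below them at (308,204), (346,200) and (383,195). The can is to the left, and the white box and cube are on the robot's side. The side view shows the same stations mirrored, with an occluder at lower left. Next I fit the tester pose.

```bash
cat > h.py <<'E'
import numpy as np
from scipy.spatial.transform import Rotation as R
from scipy.optimize import least_squares
def proj(P,c):
    q=R.from_euler('xyz',c['attitude']).inv().apply(np.asarray(P,float)-c['eye'])
    f=200/np.tan(np.radians(c['fovy'])/2)
    return np.c_[c['cx']+f*q[:,0]/-q[:,2], c['cy']+f*q[:,1]/q[:,2]]
L=np.array([[26,70,58],[26,0,58],[26,-70,58],[-28,70,56],[-28,0,56],[-28,-70,56]],float)
def place(p): 
    return R.from_euler('z',p[2]).apply(L)+[p[0],p[1],0]
E
python3 - <<'E'
from cell import viewer
from h import *
ct,cs=viewer.camera_params('top'),viewer.camera_params('side')
t=np.array([[262,226],[405,205],[556,187],[274,337],[423,319],[571,300]])/4+[240,120]
s=np.array([[481,344],[343,283],[214,222],[542,267],[408,209],[281,153]])/4+[200,160]
for use in((1,0),(0,1),(1,1)):
    f=lambda p:np.r_[use[0]*(proj(place(p),ct)-t).ravel(),use[1]*(proj(place(p),cs)-s).ravel()]
    r=least_squares(f,[550,350,0]); print(use,r.x,np.abs(r.fun).max()); 
print(f(r.x).round(1).reshape(-1,2)); print(place(r.x).round(1))
E
```

```text
(1, 0) [4.60115483e+02 3.04936933e+02 1.56269533e-01] 0.7038858012862761
(0, 1) [4.63931579e+02 3.09603197e+02 1.56125310e-01] 0.5027082205594979
(1, 1) [4.61509693e+02 3.06777500e+02 1.55642582e-01] 1.8907897910756901
[[-1.6 -1.3]
 [-0.3 -0.8]
 [-0.9 -1. ]
 [-0.9 -0.3]
 [-1.  -0.6]
 [-1.  -0.6]
 [-0.5 -1.2]
 [-0.3 -1.6]
 [-0.6 -1.2]
 [-0.1 -1.8]
 [-0.1 -1.9]
 [-0.1 -1.7]]
[[476.3 380.   58. ]
 [487.2 310.8  58. ]
 [498.  241.7  58. ]
 [423.  371.6  56. ]
 [433.8 302.4  56. ]
 [444.7 233.3  56. ]]
```

View pics/side0.png

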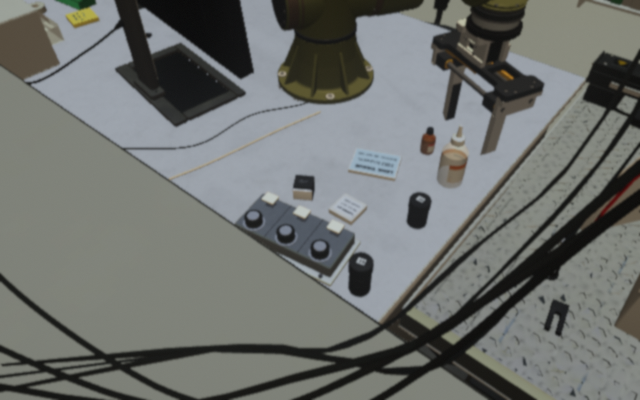

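The side view shows a wall panel close behind the tester and the can beside its left end. The two camera fits agree to about 5 mm, so I'll travel to above pad 1 with shut fingers and check from near.

Request:
carry_out:
  deltas:
    - {"dp":[-33,0,0],"roll":-6,"gripper":-1}
    - {"dp":[-66,0,0],"roll":-12,"gripper":-1}
    - {"dp":[-100,0,0],"roll":-18,"gripper":-1}
    - {"dp":[-133,0,0],"roll":-24,"gripper":-1}
    - {"dp":[-166,0,0],"roll":-30,"gripper":-1}
    - {"dp":[-200,0,0],"roll":-34.5,"gripper":-1}
    - {"dp":[-232,0,0],"roll":-34.5,"gripper":-1}
    - {"dp":[-265,-1,0],"roll":-34.5,"gripper":-1}
    - {"dp":[-265,-1,35],"roll":-34.5,"gripper":-1}
    - {"dp":[-265,-1,70],"roll":-34.5,"gripper":-1}
    - {"dp":[-265,-1,105],"roll":-34.5,"gripper":-1}
    - {"dp":[-265,-1,125],"roll":-34.5,"gripper":-1}

```text
clock: 1.4
eef_pos: [475.1, 379.5, 76.5]
eef_rot: [-3.14, -0.004, -2.987]
wrist_force: [0.2, -0.3, -0.7]
finger_gap: 17.3
finger_force: 0.0
```

```bash
python3 - <<'E'
from cell import read_state, viewer
from h import *
import cv2
s=read_state(); print({k:s[k] for k in('clock','eef_pos','eef_rot','wrist_force','finger_gap')})
ims=[]
for n in('top','side'):
    im=viewer.camera(n); c=viewer.camera_params(n)
    u=proj([s['eef_pos']],c)[0]; print(n,u); x,y=int(u[0])-50,int(u[1])-50
    ims.append(cv2.resize(im[y:y+100,x:x+100,::-1],None,fx=4,fy=4,interpolation=cv2.INTER_CUBIC)); print(x,y)
cv2.imwrite('pics/near1.png',np.hstack(ims))
E
```

```text
{'clock': 1.4, 'eef_pos': array([475.09846836, 379.51207934,  76.50641572]), 'eef_rot': array([-3.13979127, -0.00370732, -2.98669826]), 'wrist_force': array([ 0.2390549 , -0.34243884, -0.68838411]), 'finger_gap': 17.278191916883213}
top [303.85608711 174.94779882]
253 124
side [319.84560823 237.28432579]
269 187
```

View pics/near1.png

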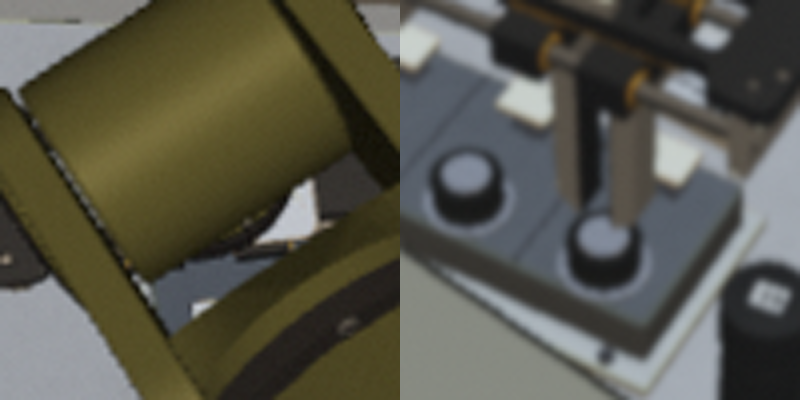

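Fingers are still closing. They are centred over pad 1: the side view shows the tips at (600,210) in the picture and the pad disc at (604,238) below. The side camera's roughly 1.7 px row bias matches the fit residual. Now I let it settle.

Request:
carry_out:
  deltas:
    - {"dp":[-1,0,0],"roll":0,"gripper":-1}
    - {"dp":[-1,0,0],"roll":0,"gripper":-1}
    - {"dp":[-1,0,0],"roll":0,"gripper":-1}
    - {"dp":[-1,0,0],"roll":0,"gripper":-1}

```text
clock: 1.83
eef_pos: [477.7, 381.2, 82.0]
eef_rot: [3.141, 0.002, -2.986]
wrist_force: [-0.5, 0.3, 0.0]
finger_gap: 0.8
finger_force: 0.0
```

Request:
carry_out:
  deltas:
    - {"dp":[0,0,7],"roll":0,"gripper":-1}
    - {"dp":[0,0,14],"roll":0,"gripper":-1}
    - {"dp":[0,0,19],"roll":0,"gripper":-1}
    - {"dp":[0,0,19],"roll":0,"gripper":-1}
    - {"dp":[0,0,19],"roll":0,"gripper":-1}
    - {"dp":[0,0,19],"roll":0,"gripper":-1}
    - {"dp":[0,0,19],"roll":0,"gripper":-1}

```text
clock: 2.42
eef_pos: [477.3, 380.8, 61.7]
eef_rot: [3.141, 0.0, -2.986]
wrist_force: [0.0, 1.1, -0.0]
finger_gap: 0.3
finger_force: 0.0
```

Request:
carry_out:
  deltas:
    - {"dp":[0,0,2],"roll":0,"gripper":-1}
    - {"dp":[0,0,4],"roll":0,"gripper":-1}
    - {"dp":[0,0,6],"roll":0,"gripper":-1}
    - {"dp":[0,0,8],"roll":0,"gripper":-1}
    - {"dp":[0,0,8],"roll":0,"gripper":-1}
    - {"dp":[0,0,8],"roll":0,"gripper":-1}
    - {"dp":[0,0,8],"roll":0,"gripper":-1}
    - {"dp":[0,0,8],"roll":0,"gripper":-1}

```text
clock: 3.08
eef_pos: [477.3, 380.8, 53.6]
eef_rot: [3.141, 0.0, -2.986]
wrist_force: [0.7, -0.2, 2.3]
finger_gap: 0.3
finger_force: 1.0
```

Request:
carry_out:
  deltas:
    - {"dp":[0,0,2],"roll":0,"gripper":-1}
    - {"dp":[0,0,4],"roll":0,"gripper":-1}
    - {"dp":[0,0,4],"roll":0,"gripper":-1}
    - {"dp":[0,0,4],"roll":0,"gripper":-1}
    - {"dp":[0,0,4],"roll":0,"gripper":-1}

```text
clock: 3.5
eef_pos: [477.3, 380.8, 49.5]
eef_rot: [3.142, 0.0, -2.986]
wrist_force: [1.3, 0.8, 3.1]
finger_gap: 0.4
finger_force: 1.5
```

Pad 1 gives about 0.2 N/mm. Now pad 2.

Request:
carry_out:
  deltas:
    - {"dp":[0,0,-16],"roll":0,"gripper":-1}
    - {"dp":[0,0,-32],"roll":0,"gripper":-1}
    - {"dp":[0,-20,-32],"roll":0,"gripper":-1}
    - {"dp":[0,-45,-32],"roll":0,"gripper":-1}
    - {"dp":[1,-70,-32],"roll":0,"gripper":-1}
    - {"dp":[1,-70,-32],"roll":0,"gripper":-1}
    - {"dp":[1,-70,-25],"roll":0,"gripper":-1}
    - {"dp":[1,-70,-18],"roll":0,"gripper":-1}
    - {"dp":[1,-70,-12],"roll":0,"gripper":-1}
    - {"dp":[1,-70,-12],"roll":0,"gripper":-1}
    - {"dp":[1,-70,-12],"roll":0,"gripper":-1}
    - {"dp":[1,-70,-12],"roll":0,"gripper":-1}

```text
clock: 4.5
eef_pos: [486.9, 311.9, 61.3]
eef_rot: [-3.142, -0.0, -2.986]
wrist_force: [0.1, -0.1, -0.5]
finger_gap: 0.2
finger_force: 0.0
```

Request:
carry_out:
  deltas:
    - {"dp":[0,0,2],"roll":0,"gripper":-1}
    - {"dp":[0,0,4],"roll":0,"gripper":-1}
    - {"dp":[0,0,6],"roll":0,"gripper":-1}
    - {"dp":[0,0,8],"roll":0,"gripper":-1}
    - {"dp":[0,0,8],"roll":0,"gripper":-1}
    - {"dp":[0,0,8],"roll":0,"gripper":-1}
    - {"dp":[0,0,8],"roll":0,"gripper":-1}
    - {"dp":[0,0,8],"roll":0,"gripper":-1}

```text
clock: 5.17
eef_pos: [487.2, 311.7, 53.7]
eef_rot: [3.141, 0.001, -2.986]
wrist_force: [-0.8, 2.9, 4.1]
finger_gap: 0.4
finger_force: 1.8
```

Request:
carry_out:
  deltas:
    - {"dp":[0,0,2],"roll":0,"gripper":-1}
    - {"dp":[0,0,4],"roll":0,"gripper":-1}
    - {"dp":[0,0,4],"roll":0,"gripper":-1}
    - {"dp":[0,0,4],"roll":0,"gripper":-1}
    - {"dp":[0,0,4],"roll":0,"gripper":-1}

```text
clock: 5.58
eef_pos: [487.2, 311.7, 49.6]
eef_rot: [3.141, 0.001, -2.986]
wrist_force: [-1.0, 3.6, 5.3]
finger_gap: 0.5
finger_force: 3.0
```

Pad 2 gives about 0.6 N/mm. Now pad 3.

Request:
carry_out:
  deltas:
    - {"dp":[0,0,-16],"roll":0,"gripper":-1}
    - {"dp":[0,0,-32],"roll":0,"gripper":-1}
    - {"dp":[0,-20,-32],"roll":0,"gripper":-1}
    - {"dp":[0,-45,-32],"roll":0,"gripper":-1}
    - {"dp":[0,-70,-32],"roll":0,"gripper":-1}
    - {"dp":[0,-70,-32],"roll":0,"gripper":-1}
    - {"dp":[0,-70,-25],"roll":0,"gripper":-1}
    - {"dp":[0,-70,-18],"roll":0,"gripper":-1}
    - {"dp":[0,-70,-12],"roll":0,"gripper":-1}
    - {"dp":[0,-70,-12],"roll":0,"gripper":-1}
    - {"dp":[0,-70,-12],"roll":0,"gripper":-1}
    - {"dp":[0,-70,-12],"roll":0,"gripper":-1}

```text
clock: 6.58
eef_pos: [497.7, 242.7, 61.3]
eef_rot: [-3.142, -0.0, -2.986]
wrist_force: [0.7, -0.4, 1.0]
finger_gap: 0.3
finger_force: 0.0
```

Request:
carry_out:
  deltas:
    - {"dp":[0,0,2],"roll":0,"gripper":-1}
    - {"dp":[0,0,4],"roll":0,"gripper":-1}
    - {"dp":[0,0,6],"roll":0,"gripper":-1}
    - {"dp":[0,0,8],"roll":0,"gripper":-1}
    - {"dp":[0,0,8],"roll":0,"gripper":-1}
    - {"dp":[0,0,8],"roll":0,"gripper":-1}
    - {"dp":[0,0,8],"roll":0,"gripper":-1}
    - {"dp":[0,0,8],"roll":0,"gripper":-1}

```text
clock: 7.25
eef_pos: [498.0, 242.5, 53.8]
eef_rot: [3.141, 0.001, -2.986]
wrist_force: [-0.5, 2.2, 6.0]
finger_gap: 0.6
finger_force: 2.8
```

Request:
carry_out:
  deltas:
    - {"dp":[0,0,2],"roll":0,"gripper":-1}
    - {"dp":[0,0,4],"roll":0,"gripper":-1}
    - {"dp":[0,0,4],"roll":0,"gripper":-1}
    - {"dp":[0,0,4],"roll":0,"gripper":-1}
    - {"dp":[0,0,4],"roll":0,"gripper":-1}

```text
clock: 7.67
eef_pos: [498.1, 242.5, 50.2]
eef_rot: [3.141, 0.001, -2.986]
wrist_force: [-2.7, 0.4, 9.8]
finger_gap: 0.7
finger_force: 4.9
```

Forces at about 8.5 mm are 3.1, 5.3 and 9.8 N, so pad 1 is softest. Next I go to tag 1.

Request:
carry_out:
  deltas:
    - {"dp":[0,0,-20],"roll":0,"gripper":-1}
    - {"dp":[0,0,-40],"roll":0,"gripper":-1}
    - {"dp":[10,26,-40],"roll":0,"gripper":-1}
    - {"dp":[20,52,-40],"roll":0,"gripper":-1}
    - {"dp":[31,80,-40],"roll":0,"gripper":-1}
    - {"dp":[43,110,-40],"roll":0,"gripper":-1}
    - {"dp":[54,139,-40],"roll":0,"gripper":-1}
    - {"dp":[54,139,-40],"roll":0,"gripper":-1}
    - {"dp":[54,139,-40],"roll":0,"gripper":-1}
    - {"dp":[54,139,-25],"roll":0,"gripper":-1}
    - {"dp":[54,139,-20],"roll":0,"gripper":-1}
    - {"dp":[54,139,-20],"roll":0,"gripper":-1}

```text
clock: 8.67
eef_pos: [422.9, 370.0, 68.1]
eef_rot: [-3.14, -0.002, -2.987]
wrist_force: [-0.0, -1.1, -1.1]
finger_gap: 0.8
finger_force: 0.0
```

```bash
python3 - <<'E'
from cell import read_state, viewer
import cv2
s=read_state(); print(s['clock'],s['eef_pos'])
im=viewer.camera('side')[180:280,230:370,::-1]
cv2.imwrite('pics/tag1.png',cv2.resize(im,None,fx=5,fy=5,interpolation=cv2.INTER_CUBIC))
E
```

```text
8.6667 [422.90851665 369.95637408  68.06626476]
```

View pics/tag1.png

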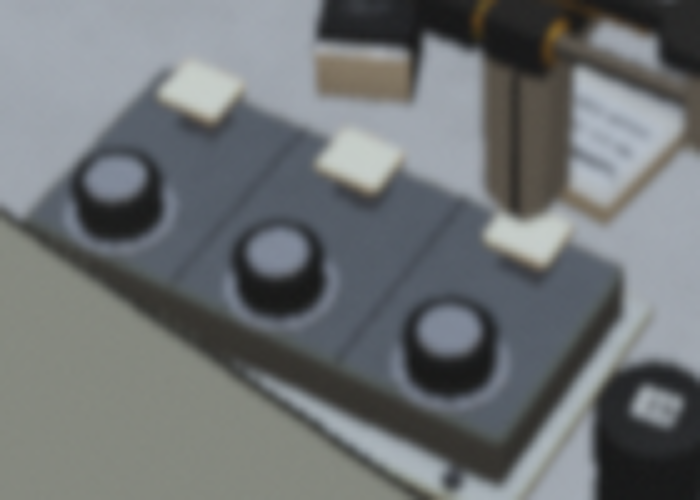

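The tip stands over tag 1 at (515,235), pads are back up, and the other tags are up. I press.

Request:
carry_out:
  deltas:
    - {"dp":[0,0,4],"roll":0,"gripper":-1}
    - {"dp":[0,0,8],"roll":0,"gripper":-1}
    - {"dp":[0,0,12],"roll":0,"gripper":-1}
    - {"dp":[0,0,15],"roll":0,"gripper":-1}
    - {"dp":[0,0,18],"roll":0,"gripper":-1}
    - {"dp":[0,0,21],"roll":0,"gripper":-1}
    - {"dp":[0,0,23],"roll":0,"gripper":-1}
    - {"dp":[0,0,24],"roll":0,"gripper":-1}
    - {"dp":[0,0,24],"roll":0,"gripper":-1}
    - {"dp":[0,0,24],"roll":0,"gripper":-1}

```text
clock: 9.55
eef_pos: [422.8, 371.3, 45.3]
eef_rot: [3.141, -0.0, -2.986]
wrist_force: [0.0, -0.1, 0.4]
finger_gap: 0.2
finger_force: 0.0
```

Request:
carry_out:
  deltas:
    - {"dp":[0,0,0.5],"roll":0,"gripper":-1}
    - {"dp":[0,0,1],"roll":0,"gripper":-1}
    - {"dp":[0,0,1.5],"roll":0,"gripper":-1}
    - {"dp":[0,0,2],"roll":0,"gripper":-1}
    - {"dp":[0,0,2],"roll":0,"gripper":-1}
    - {"dp":[0,0,2],"roll":0,"gripper":-1}

```text
clock: 10.05
eef_pos: [423.0, 371.4, 44.2]
eef_rot: [3.141, 0.0, -2.986]
wrist_force: [-4.4, -2.6, 10.9]
finger_gap: 0.4
finger_force: 5.5
```

Request:
carry_out:
  deltas:
    - {"dp":[0,0,0.5],"roll":0,"gripper":-1}
    - {"dp":[0,0,1],"roll":0,"gripper":-1}
    - {"dp":[0,0,1],"roll":0,"gripper":-1}

```text
clock: 10.3
eef_pos: [423.0, 371.5, 44.0]
eef_rot: [3.141, 0.0, -2.986]
wrist_force: [-8.4, -6.1, 21.5]
finger_gap: 0.3
finger_force: 10.5
```

Request:
carry_out:
  deltas:
    - {"dp":[0,0,-15],"roll":0,"gripper":-1}
    - {"dp":[0,0,-35],"roll":0,"gripper":-1}
    - {"dp":[0,0,-60],"roll":0,"gripper":-1}
    - {"dp":[0,0,-90],"roll":0,"gripper":-1}
    - {"dp":[0,0,-120],"roll":0,"gripper":-1}
    - {"dp":[0,0,-140],"roll":0,"gripper":-1}
    - {"dp":[0,0,-140],"roll":0,"gripper":-1}
    - {"dp":[0,0,-140],"roll":0,"gripper":-1}
    - {"dp":[0,0,-140],"roll":0,"gripper":-1}

```text
clock: 11.05
eef_pos: [422.7, 371.0, 181.3]
eef_rot: [-3.141, -0.001, -2.986]
wrist_force: [-0.1, -0.3, -0.6]
finger_gap: 0.1
finger_force: 0.0
```

```bash
python3 - <<'E'
from cell import read_state, viewer
import cv2
s=read_state(); print(s['clock'],s['eef_pos'],s['wrist_force'])
im=viewer.camera('side')[180:280,230:370,::-1]
cv2.imwrite('pics/end.png',cv2.resize(im,None,fx=5,fy=5,interpolation=cv2.INTER_CUBIC))
E
```

```text
11.05 [422.65507185 371.01403844 181.32071184] [-0.09663113 -0.34255263 -0.58949654]
```

View pics/end.png

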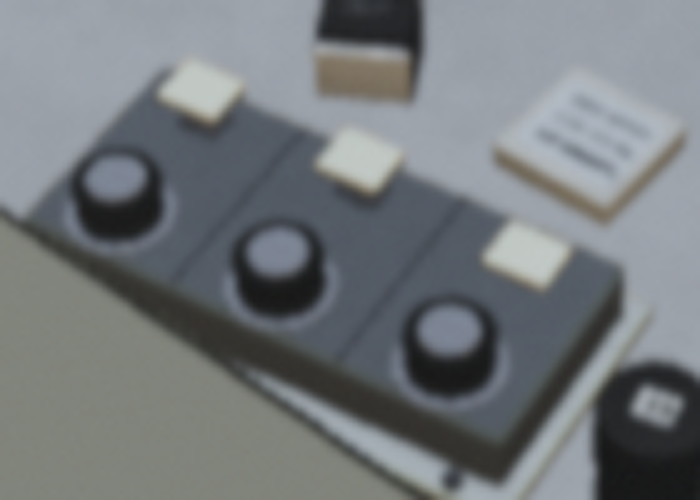

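Tag 1 now sits lower, at (525,253), with no shadow gap. Tags 2 and 3 are still up, the surrounding items have not moved, and the arm is clear.

```bash
python3 -c "
from cell import manip
print(manip.sign_off())"
```

```text
the job is handed in; nothing more can be done
None
```

The left pad (1) was the softest: at about 8.5 mm of press it read 3.1 N, against 5.3 N for the middle and 9.8 N for the right. I pushed its tag down to the stop at 44 mm, left the other two tags up, disturbed nothing around the tester, raised the arm clear and handed the job in at about 11 s.

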